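Close up the bakery prep bench

ROBOT

A 6-joint arm with a two-finger parallel gripper is mounted at the origin on the work surface. World frame = base frame: x ahead of the robot, y to its left, z up, the work surface at z = 0. Lengths are in mm, angles in rad, forces in N, time in s.
With the tool pointing down it reaches from about 275 to 750 mm from the base axis. Payload 10.2 kg.
Tool frame: the origin (TCP) lies at the very end of the fingers, on their centre line; the grasp point (between the pads) lies ctrl.grip_depth behind it (ctrl.grip_depth is the distance from the TCP to the grasp point, in mm); z points along the fingers, y is the direction in which the jaws open and shut (so a half turn about z gives the same grasp; the last joint's range is limited). The gripper opens to 85 mm and grips with 20 to 120 N. Pads are 22 mm wide; open, the fingers measure 114 mm over their backs; the gripper's body (76 mm by 85 mm) begins 54 mm behind the grasp point. The pads swing forward as they close: fully open they stand 13 mm farther back than shut.
Start: joints at [-1.54, 0.313, 1.498, -0, 1.331, -0.223], TCP at [131.806, -508.191, 231.294] pointing down, gripper open.
Joint ranges: [-2.94, 2.94], [-0.97, 2.17], [0.19, 2.56], [-1.23, 4.37], [0.02, 3.11], [-2.88, 2.88]. Speed limits (rad/s): [2.39, 2.39, 3.01, 3.14, 3.14, 3.14].

INTERFACE

Orientations are given as a unit quaternion [w, x, y, z].
In Python, from rig import telemetry, eyes, ctrl, nets gives the robot as it stands. The module is installed in compiled form; this text tells all that it offers.
- The arm moves only by the tool drive_tool, never from a script. Its argument "series" is text: rows parted by semicolons, each of 7 numbers parted by spaces: the shift along the tool's x, y, z normalised to -1 to 1, where 1 is 0.12 m, then the turn, a rotation vector about the tool's x, y, z normalised to -1 to 1, where 1 is 0.5 rad, then the opening, from 0 (shut) to 1 (fully open). In form: tx ty tz wx wy wz hand; .... A call has 1 to 20 rows; each row is the pose to reach, as a shift and turn from the pose measured when the call began, along the tool's axes at that moment; what a row does not reach only later rows make up. A row lasts 1/10 s, in which the tool goes at most 50 mm and 8.59 degrees, less where a joint would pass 70% of its speed; a pose out of reach is approached as far as the arm can. A call with a number of a shift or a turn outside -1 to 1 is refused whole. A call with a gripper value outside its range is refused whole. The fingers move at their own pace and stop on an object; "newtons" is the grip in N (left out, the last holds). Time passes only in rows, so rows that repeat a pose let the fingers close. It gives the time, the measured TCP pose, the force and the opening at its end, in the units of the state.
- telemetry.sense(): the state, without advancing time (a new reading comes with each control period).
- eyes.capture(name): name is "scene" or "top" or "wrist"; returns a dict with "frame" (480x640x3 uint8, red, green, blue), "fx", "fy", "cx", "cy" (pixels), "view" (4x4, takes a point from world to camera coordinates). Camera axes: x right, y up, looking along -z (the intrinsics and any distortion apply to the point x, -y, -z); pixel columns grow to the right and rows downward; lengths in mm; the calibration is good to about 2 mm. A picture is of the moment at which its call begins. There is no depth.
- ctrl.finish_job(): hands the job in, once; it reports no verdict.
Trained networks look in a picture, given as the dict that the camera call returned (one of the last four; its "shot" number tells which), for a name from the list of things; names that differ only in an ending like _2 or _b are one class to them, and where a whole thing is asked for, a point or a joint stands for the part that bears it (a point fixed in the world has none). Each returns a list of dicts, best first, with "confidence" (0 to 1); they miss things now and then, are a little off and sometimes report something else, mostly with a low value. They report only what shows in the picture. A call takes as long as a camera call.
- nets.spot_in(name, picture): "rect" ([left, top, right, bottom] in pixels, round what is visible of it).
The state is a dict: "time_s": time; "joints": joint angles; "dq": joint speeds; "tau": joint torques, N m; "eef_pos": TCP position; "ee_rot": TCP orientation; "force": force on the tool from outside, world axes, zero at the start; "wrist_torque": the same for the moment, N m; "grip_width": opening from 0.0 (shut) to 1.0 (fully open).
Only numpy, scipy, OpenCV 4.12 (cv2) and the standard library are available. Lean on these libraries where they do the work, as an engineer would, in place of code of your own. Each camera call takes 0.05 s, during which the arm holds its last target. There are 200 camera calls.

TASK

Close up the ingredient station with your fingertips: press the chest's half-open flip lid down until it lies shut, and push both open drawers of the low drawer unit fully home, in any order and without slamming. Only push: do not grasp, lift or pull anything further open, and leave the jar, mug, bottle and all other things standing where they are.

Things in the scene. Friction and masses are not known exactly. Their poses are not given: they have to be found in the camera images.
- unit: Fixed low drawer unit of steel, 300 mm wide (y), 260 deep (x), 150 high, with two drawers side by side. Origin: foot of the carcass front, middle of its width; x points into the unit (the way the drawers are pushed shut), y to its left, z up. It stands on the left or on the right of the chest, turned by up to about 0.25 rad. The front plane of the carcass is at x = 0, its top at z = 150 mm.
- drawer_left (a joint): How far the left (+y) drawer stands open, in m: 0 fully home, starts at 0.045 to 0.10, limit 0.13. It slides along the unit's x with about 2.5 N of friction and stays where it is left; no catch, no spring.
- drawer_right (a joint): The same for the right (-y) drawer.
- drawer_left_front (a point): Middle of the top edge of the left drawer's front face; moves with the drawer. Axes as the unit's. The front is a plain flat panel without handle, 142 mm wide, 106 high, 18 thick; this edge is 132 mm above the table, 18 mm below the unit's top. With the drawer home the face is at x = -18 mm, y = +75 mm in the unit's frame. Behind the front the drawer is filled by a pan with a flat cover, 15 mm below the edge.
- drawer_right_front (a point): The same for the right drawer (y = -75 mm in the unit's frame).
- chest: Fixed open-topped steel ingredient chest, 200 mm wide (y), 190 deep (x), 130 high, with a flip lid hinged along its back rim. Origin: foot of its front, middle of its width; x points from front to back, y to its left, z up. Turned by up to about 0.25 rad. It stands on the other side from the drawer unit.
- lid (a joint): Opening angle of the lid in rad: 0 lies shut flat on the rim, starts half open at 0.45 to 0.85, limit 1.4; the front edge rises as it opens. The hinge is stiff: the lid stays at any angle and needs about 2 to 4 N near its front edge to go down.
- lid_hinge (a point): Middle of the hinge line, at the back rim 130 mm above the table (x = 190 mm, z = 130 mm in the chest's frame); the hinge line runs along the chest's y. The lid's underside passes through this line.
- lid_edge (a point): Middle of the lid's front edge, on its upper (outer) face; moves with the lid. The lid is a plain flat metal plate 195 mm long from hinge to front edge, 200 wide, 10 thick, no handle.
- shaker: Bystander, leave alone: glass jar with a steel cap standing on the back half of the drawer unit's top, 56 mm across, 95 high. Origin at the middle of its underside.
- cup: Bystander, leave alone: steel mug with a handle, 68 mm across, 70 high, standing on the table, its centre 75 to 95 mm in front of the chest. Origin at the middle of its underside.
- oil: Bystander, leave alone: amber glass bottle, 68 mm across, 210 high, on the table at the left side. Origin at the middle of its underside.
- scraper: Bystander, leave alone: bench scraper lying flat near the robot, to its left: steel blade 70 x 110 mm with a wooden grip 20 mm high. Origin at the middle of its underside.
- spatula: Bystander, leave alone: spatula lying on the table at the right side. Origin on its length, at the table.
- cutter: Bystander, leave alone: steel ring cutter, 80 mm across, 45 high, on the table at the left side. Origin at the middle of its underside.

How it is judged:
By the outcome, as a careful person would: the job done as asked, in the order asked, and still so for the second after the job is handed in, with the robot touching nothing.
It also fails if it takes over 61 s, if anything falls off the work surface, if the arm or the gripper's body presses on something with over 40 N, if the wrist force passes 120 N, or if a joint passes its speed limit or range.

## Working session

There is one attempt and no reset: what is moved stays moved. The work goes in short steps, Python scripts to look and compute and a tool call to move; the robot and the scene stay as the last step left them, time stands still between calls to the robot, and variables do not carry over. Pictures are saved under pics/ and viewed, about 8 in all and at most 12, crops included, and the job is handed in when it is done.

Besides the shell and the picture viewer there is one more tool, called after "Emit:" by a JSON object that holds its "api" and its "payload". drive_tool: Moves the arm, as the interface text tells. Scaled input: -1 to 1 covers 0.12 m each way for a shift and 0.5 rad each way for a turn. Its arguments: {"type":"object","properties":{"series":{"type":"string"},"newtons":{"type":"number"}},"required":["series"]}

```bash
mkdir -p pics
cat > h.py <<'E'
import numpy as np, cv2
from rig import telemetry, eyes, ctrl, nets
def snap(n,f):
    p=eyes.capture(n); cv2.imwrite('pics/'+f+'.png',p['frame'][:,:,::-1]); return p
def ray(p,u,v):
    V=np.array(p['view']); R=V[:3,:3]; o=-R.T@V[:3,3]
    d=R.T@np.array([(u-p['cx'])/p['fx'],-(v-p['cy'])/p['fy'],-1.]); return o,d
def atz(p,u,v,z):
    o,d=ray(p,u,v); return o+d*(z-o[2])/d[2]
def proj(p,X):
    V=np.array(p['view']); c=V[:3,:3]@np.array(X)+V[:3,3]
    return np.array([p['cx']+p['fx']*c[0]/-c[2], p['cy']+p['fy']*c[1]/c[2]])
E
python3 - <<'E'
from h import *
import pickle
P={n:snap(n,n+'0') for n in('scene','top')}
pickle.dump(P,open('P0.pkl','wb'))
for n,p in P.items():
    print(n,[k for k in p if k!='frame'],p['fx'],p['cx'],p['cy'],np.round(ray(p,320,240)[0]),{k:v for k,v in p.items() if k not in('frame','view')})
    for t in ['unit','drawer_left_front','drawer_right_front','chest','lid','shaker','cup','oil','scraper','spatula','cutter']:
        r=nets.spot_in(t,p); print(t,[(np.round(a['rect']).astype(int).tolist(),round(a['confidence'],2)) for a in r[:2]])
print(telemetry.sense(),ctrl.grip_depth)
E
```

```text
scene ['fx', 'fy', 'cx', 'cy', 'view', 'shot'] 603.1933294300944 309.99983470288265 232.6626579451675 [ 504.  885. 1316.] {'fx': 603.1933294300944, 'fy': 603.1933294300944, 'cx': 309.99983470288265, 'cy': 232.6626579451675, 'shot': 1}
unit [([178, 259, 352, 417], 0.89)]
drawer_left_front [([300, 312, 351, 393], 0.57)]
drawer_right_front [([295, 260, 326, 324], 0.73), ([309, 110, 395, 125], 0.31)]
chest [([240, 105, 320, 230], 0.85), ([274, 445, 307, 478], 0.74)]
lid [([239, 106, 307, 190], 0.78)]
shaker []
cup [([334, 178, 360, 213], 0.74)]
oil [([274, 445, 308, 480], 0.87), ([378, 350, 434, 399], 0.59)]
scraper [([379, 350, 433, 402], 0.71)]
spatula [([309, 108, 394, 124], 0.76)]
cutter [([360, 430, 402, 474], 0.78), ([299, 311, 352, 392], 0.25)]
top ['fx', 'fy', 'cx', 'cy', 'view', 'shot'] 607.5043552488095 324.2825818697391 247.57376749347367 [ 426.  -34. 1812.] {'fx': 607.5043552488095, 'fy': 607.5043552488095, 'cx': 324.2825818697391, 'cy': 247.57376749347367, 'shot': 2}
unit [([170, 139, 300, 285], 0.62), ([145, 296, 179, 321], 0.16)]
drawer_left_front [([195, 238, 252, 286], 0
[... 372 characters left out ...]
0.81)]
{'time_s': 1.2, 'joints': array([-1.54040281e+00,  3.12928135e-01,  1.49771384e+00, -2.33380226e-07,
        1.33104804e+00, -2.23362578e-01]), 'dq': array([-0.00012657, -0.00075431,  0.00012138, -0.0002912 , -0.00036609,
        0.00098861]), 'tau': array([-1.48477134e-04, -4.12168658e+01, -2.59903961e+01, -2.48408560e-04,
        5.17931112e-04,  1.24166814e-05]), 'eef_pos': array([ 131.80366106, -508.17491152,  231.2745564 ]), 'ee_rot': array([-4.84650485e-05,  9.91961768e-01,  1.26537935e-01,  4.57681125e-06]), 'force': array([-0.14074049, -0.42346469,  0.14634938]), 'wrist_torque': array([ 0.03595293, -0.07448004, -0.00339493]), 'grip_width': 1.002164931921162} 18.700000000000003
```

View pics/scene0.png

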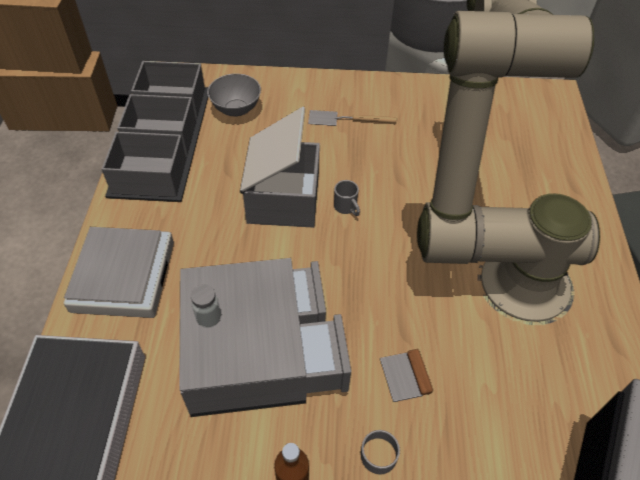

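View pics/top0.png

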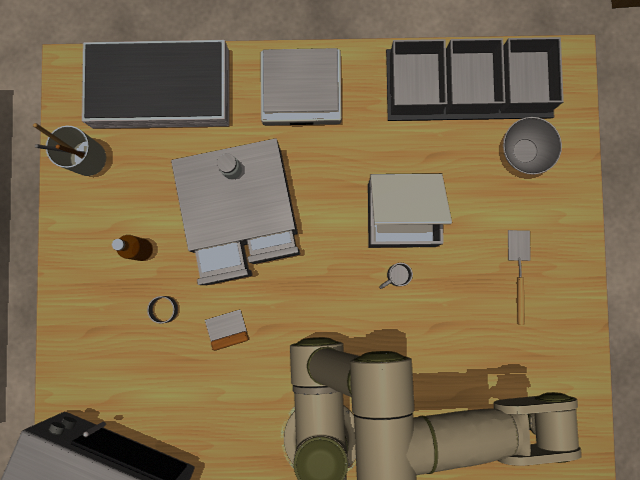

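The scene view shows the unit at about (265, 340) with both drawers open, the jar on its back half, the chest at (283, 170) and the mug at (346, 197). The top view shows the unit at (235, 210), the chest at (407, 208), the mug at (398, 274) and the scraper at (227, 328). I'll zoom in for corners.

Run:
```python
import cv2
a=cv2.imread('pics/top0.png')[130:300,160:460]; b=cv2.imread('pics/scene0.png')[90:420,170:370]
cv2.imwrite('pics/c1.png',cv2.resize(a[:,:],None,fx=2.6666667,fy=2.66666667,interpolation=2))
b=cv2.rotate(b,cv2.ROTATE_90_CLOCKWISE) # 330 wide,200 high
cv2.imwrite('pics/c2.png',cv2.resize(b,None,fx=2.4,fy=2.4,interpolation=2))
```

```text
(no output)
```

View pics/c1.png

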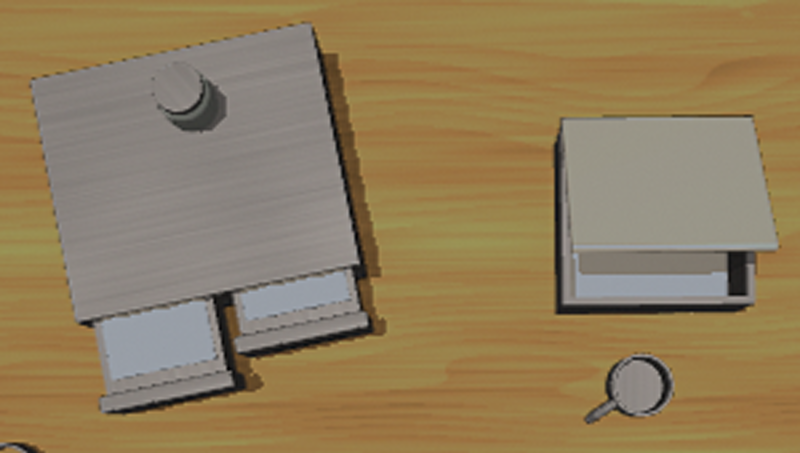

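View pics/c2.png

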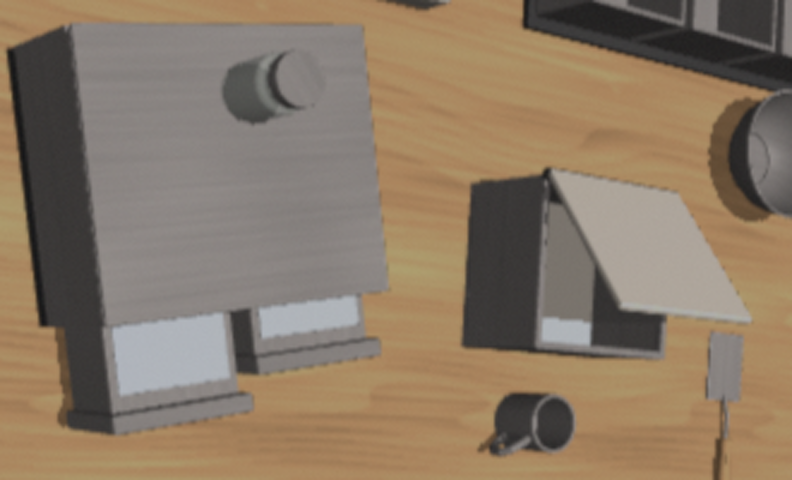

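```bash
cat > fit.py <<'E'
from h import *
import pickle
from scipy.optimize import least_squares
P=pickle.load(open('P0.pkl','rb')); T,S=P['top'],P['scene']
t=lambda X,Y:(160+X/2.66667,130+Y/2.66667); s=lambda X,Y:(170+Y/2.4,419-X/2.4)
def W(q,L):
    c,n=np.cos(q[2]),np.sin(q[2]); return np.array([q[0]+c*L[0]-n*L[1],q[1]+n*L[0]+c*L[1],L[2]])
U=[((0,0),(260,150,150),(31,79),(72,24)),((0,0),(260,-150,150),(311,22),(362,25)),((0,0),(0,-150,150),(358,265),(387,290)),((0,0),(0,150,150),(79,323),(104,326)),
((1,0),(-18,146,132),(101,411),(115,432)),((1,0),(-18,4,132),(237,387),(252,408)),((0,1),(-18,-4,132),(240,355),(262,372)),((0,1),(-18,-146,132),(370,329),(380,353))]
def fu(q):
    r=[]
    for o,L,a,b in U:
        X=W(q,np.array(L)-[o[0]*q[3]+o[1]*q[4],0,0]); r+=list(proj(T,X)-t(*a))+list(proj(S,X)-s(*b))
    return r
A=least_squares(fu,[450,250,.2,80,50],loss='soft_l1'); print('unit',A.x.round(3),np.round(fu(A.x),1))
def lid(q,y,l):
    a=q[3]; return W(q,(190-l*np.cos(a)+10*np.sin(a),y,130+l*np.sin(a)+10*np.cos(a)))
def fc(q):
    C=[(lid(q,100,0),(562,117),(549,170)),(lid(q,-100,0),(752,115),(680,193)),(lid(q,100,195),(573,247),(622,303)),(lid(q,-100,195),(777,247),(748,318)),
    (W(q,(0,100,130)),(560,303),(537,347)),(W(q,(0,-100,130)),(753,305),(662,357))]
    r=[]
    for X,a,b in C: r+=list(proj(T,X)-t(*a))+list(proj(S,X)-s(*b))
    return r
B=least_squares(fc,[450,-200,0,.6],loss='soft_l1'); print('chest',B.x.round(3),np.round(fc(B.x),1)); print('lid edge',lid(B.x,0,195).round())
for k,y,o in(('L',75,A.x[3]),('R',-75,A.x[4])): print(k,'front',W(A.x,(-18-o,y,132)).round(),'home',W(A.x,(-18,y,132)).round())
print('cup',atz(T,398,274,70).round())
E
python3 fit.py
```

```text
unit [5.68012e+02 2.12093e+02 1.90000e-01 7.54520e+01 4.49890e+01] [-1.6 -0.3 -0.1 -0.6 -0.9 -0.7  0.2 -1.2  0.1 -0.8  0.8 -1.8 -2.1 -0.4
  1.1 -1.9 -1.1 -0.3  0.8 -0.5 -1.9 -1.7  0.4 -1.9 -2.3 -1.   1.4  0.6
 -0.9 -1.7  1.  -1.6]
chest [ 5.52328e+02 -2.43970e+02 -1.30000e-02  6.78000e-01] [-0.9 -0.8 -1.1 -1.1 -0.2 -0.2 -0.   0.2 -1.6 -0.2  1.1 -0.3  0.  -0.3
  1.7 -2.3  0.1 -0.   0.3  0.6 -0.  -0.9  1.4 -1.2]
lid edge [ 597. -245.  260.]
L front [462. 268. 132.] home [536. 282. 132.]
R front [520. 127. 132.] home [565. 135. 132.]
cup [ 470. -226.   70.]
```

The fit gives the unit at (568, 212) with yaw 0.19 and drawers open 75 mm and 45 mm. The chest is at (552, -244) with lid angle 0.68. Residuals are 1–2 px, and heights and reach are plausible. I'll do the lid first: rise, shut the fingers and travel over it.

Emit:
{"api": "drive_tool", "payload": {"series": "0.1 0 -0.3 0 0 0 0; 0.35 -0.1 -0.55 0 0 0 0; 0.65 -0.17 -0.6 0 0 0 0; 0.95 -0.25 -0.6 0 0 0 0; 0.95 -0.25 -0.6 0 0 0 0", "newtons": 20}}

```text
time_s: 1.7
eef_pos: [237.4, -448.7, 303.9]
ee_rot: [0.0, 0.992, 0.129, 0.0]
force: [0.5, -0.5, -0.2]
grip_width: 0.145
```

Emit:
{"api": "drive_tool", "payload": {"series": "0.3 -0.08 0 0 0 0 0; 0.65 -0.17 0 0 0 0 0; 0.98 -0.25 0 0 0 0 0; 0.98 -0.25 0 0 0 0 0"}}

```text
time_s: 2.1
eef_pos: [346.1, -387.9, 303.9]
ee_rot: [0.0, 0.991, 0.131, 0.001]
force: [-0.8, -0.2, -0.0]
grip_width: 0.002
```

Emit:
{"api": "drive_tool", "payload": {"series": "0.3 -0.08 0 0 0 0 0; 0.65 -0.17 0 0 0 0 0; 0.98 -0.25 0 0 0 0 0; 0.98 -0.25 0 0 0 0 0"}}

```text
time_s: 2.5
eef_pos: [454.1, -327.0, 303.5]
ee_rot: [-0.0, 0.991, 0.132, 0.001]
force: [-1.1, -0.2, -0.2]
grip_width: -0.005
```

Emit:
{"api": "drive_tool", "payload": {"series": "0.3 -0.08 0 0 0 0 0; 0.65 -0.17 0 0 0 0 0; 0.98 -0.25 0 0 0 0 0; 0.98 -0.25 0 0 0 0 0; 0.98 -0.25 0 0 0 0 0"}}

```text
time_s: 3.0
eef_pos: [559.2, -268.1, 303.2]
ee_rot: [-0.0, 0.991, 0.132, 0.0]
force: [0.0, -1.0, -0.1]
grip_width: -0.002
```

Emit:
{"api": "drive_tool", "payload": {"series": "0.2 -0.05 0 0 0 0 0; 0.4 -0.09 0 0 0 0 0; 0.4 -0.09 0 0 0 0 0; 0.4 -0.09 0.1 0 0 0 0; 0.4 -0.09 0.2 0 0 0 0; 0.4 -0.09 0.3 0 0 0 0; 0.4 -0.09 0.35 0 0 0 0; 0.4 -0.09 0.4 0 0 0 0; 0.4 -0.09 0.45 0 0 0 0; 0.4 -0.09 0.5 0 0 0 0; 0.4 -0.09 0.55 0 0 0 0; 0.4 -0.09 0.6 0 0 0 0"}}

```text
time_s: 4.2
eef_pos: [602.7, -245.0, 230.8]
ee_rot: [-0.0, 0.991, 0.132, 0.001]
force: [0.4, -0.1, 2.6]
grip_width: 0.0
```

Contact at 2.6 N and the lid is going down. It should lie shut at about z = 140, so I'll go to 148 and then creep.

Emit:
{"api": "drive_tool", "payload": {"series": "0 0 0.05 0 0 0 0; 0 0 0.1 0 0 0 0; 0 0 0.15 0 0 0 0; 0 0 0.2 0 0 0 0; 0 0 0.25 0 0 0 0; 0 0 0.3 0 0 0 0; 0 0 0.35 0 0 0 0; 0 0 0.4 0 0 0 0; 0 0 0.45 0 0 0 0; 0 0 0.5 0 0 0 0; 0 0 0.55 0 0 0 0; 0 0 0.59 0 0 0 0; 0 0 0.62 0 0 0 0; 0 0 0.65 0 0 0 0; 0 0 0.67 0 0 0 0; 0 0 0.68 0 0 0 0; 0 0 0.69 0 0 0 0; 0 0 0.69 0 0 0 0"}}

```text
time_s: 6.0
eef_pos: [602.9, -245.0, 148.0]
ee_rot: [-0.0, 0.991, 0.132, 0.001]
force: [-1.1, 1.1, 0.8]
grip_width: 0.003
```

Emit:
{"api": "drive_tool", "payload": {"series": "0 0 0.01 0 0 0 0; 0 0 0.02 0 0 0 0; 0 0 0.03 0 0 0 0; 0 0 0.04 0 0 0 0; 0 0 0.05 0 0 0 0; 0 0 0.05 0 0 0 0"}}

```text
time_s: 6.6
eef_pos: [602.9, -245.0, 141.7]
ee_rot: [-0.0, 0.991, 0.132, 0.001]
force: [0.4, 0.3, -0.0]
grip_width: 0.004
```

Emit:
{"api": "drive_tool", "payload": {"series": "0 0 0.005 0 0 0 0; 0 0 0.01 0 0 0 0; 0 0 0.015 0 0 0 0; 0 0 0.02 0 0 0 0"}}

```text
time_s: 7.0
eef_pos: [602.9, -245.0, 140.0]
ee_rot: [-0.0, 0.991, 0.132, 0.001]
force: [-5.3, 1.6, 11.0]
grip_width: 0.002
```

Run:
```python
from h import *
p=snap('scene','s1'); print(telemetry.sense()['force'])
b=p['frame'][90:250,200:400,::-1]; cv2.imwrite('pics/c3.png',cv2.resize(b,None,fx=3,fy=3,interpolation=2))
```

```text
[-4.00590688  1.35787455  6.47829778]
```

View pics/c3.png

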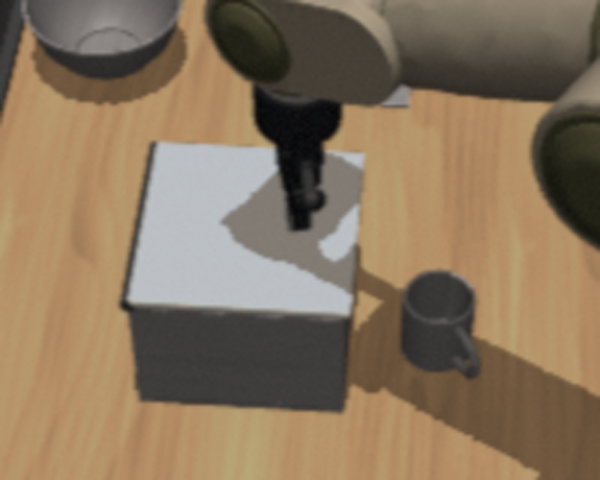

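The crop shows the lid lying flat on the chest, with the fingertip at (300, 225) and the mug untouched at (438, 318). Contact rose to 11 N at z = 140, as expected for shut. One more millimetre of press, then I'll rise and cross to the right drawer.

Emit:
{"api": "drive_tool", "payload": {"series": "0 0 0.01 0 0 0 0; 0 0 0.01 0 0 0 0; 0 0 -0.05 0 0 0 0; 0 0 -0.3 0 0 0 0; 0 0 -0.6 0 0 0 0; 0 -0.2 -0.85 0 0 0 0; -0.05 -0.5 -0.85 0 0 0 0; -0.05 -0.8 -0.85 0 0 0 0; -0.05 -0.8 -0.85 0 0 0 0"}}

```text
time_s: 7.95
eef_pos: [571.3, -150.5, 242.9]
ee_rot: [-0.0, 0.991, 0.134, 0.001]
force: [1.3, -0.9, -0.4]
grip_width: 0.001
```

Emit:
{"api": "drive_tool", "payload": {"series": "-0.01 -0.25 0 0 0 0 0; -0.03 -0.6 0 0 0 0 0; -0.05 -0.95 0 0 0 0 0; -0.05 -0.95 0 0 0 0 0"}}

```text
time_s: 8.35
eef_pos: [534.4, -38.8, 243.5]
ee_rot: [-0.001, 0.991, 0.136, 0.001]
force: [0.5, -1.0, 0.5]
grip_width: 0.002
```

Emit:
{"api": "drive_tool", "payload": {"series": "-0.01 -0.25 0 0 0 0 0; -0.03 -0.6 0 0 0 0 0; -0.05 -0.95 0 0 0 0.15 0; -0.05 -0.95 0 0 0 0.15 0; -0.05 -0.95 0 0 0 0.15 0"}}

```text
time_s: 8.85
eef_pos: [498.4, 69.2, 243.7]
ee_rot: [-0.001, 0.995, 0.099, 0.002]
force: [-0.6, -0.7, -0.3]
grip_width: -0.0
```

Emit:
{"api": "drive_tool", "payload": {"series": "-0.06 -0.2 0 0 0 0 0; -0.11 -0.44 0.05 0 0 0 0; -0.11 -0.44 0.3 0 0 0 0; -0.11 -0.44 0.55 0 0 0 0; -0.11 -0.44 0.8 0 0 0 0; -0.11 -0.44 1 0 0 0 0; -0.11 -0.44 1 0 0 0 0"}}

```text
time_s: 9.55
eef_pos: [474.7, 117.2, 121.1]
ee_rot: [-0.001, 0.995, 0.099, -0.001]
force: [-0.1, 0.3, 0.7]
grip_width: -0.005
```

Emit:
{"api": "drive_tool", "payload": {"series": "0 0 0.1 0 0 0 0; 0 0 0.2 0 0 0 0; 0.08 0 0.2 0 0 0 0; 0.14 0 0.2 0 0 0 0; 0.18 0 0.2 0 0 0 0; 0.22 0 0.2 0 0 0 0; 0.26 0 0.2 0 0 0 0; 0.3 0 0.2 0 0 0 0; 0.33 0 0.2 0 0 0 0; 0.36 0 0.2 0 0 0 0; 0.4 0 0.2 0 0 0 0"}}

```text
time_s: 10.65
eef_pos: [521.7, 126.7, 97.0]
ee_rot: [-0.001, 0.995, 0.099, -0.001]
force: [-2.9, -1.1, 2.2]
grip_width: 0.001
```

Pushing at about 3 N. Home should be about 33 mm further on, so I'll creep at the end.

Emit:
{"api": "drive_tool", "payload": {"series": "0.03 0 0 0 0 0 0; 0.06 0 0 0 0 0 0; 0.09 0 0 0 0 0 0; 0.12 0 0 0 0 0 0; 0.15 0 0 0 0 0 0; 0.17 0 0 0 0 0 0; 0.19 0 0 0 0 0 0; 0.2 0 0 0 0 0 0; 0.21 0 0 0 0 0 0; 0.22 0 0 0 0 0 0"}}

```text
time_s: 11.65
eef_pos: [547.6, 131.8, 96.9]
ee_rot: [-0.001, 0.995, 0.099, -0.001]
force: [-2.4, -2.8, 0.1]
grip_width: 0.001
```

Emit:
{"api": "drive_tool", "payload": {"series": "0.01 0 0 0 0 0 0; 0.02 0 0 0 0 0 0; 0.03 0 0 0 0 0 0; 0.03 0 0 0 0 0 0"}}

```text
time_s: 12.05
eef_pos: [551.4, 132.6, 96.9]
ee_rot: [-0.001, 0.995, 0.099, -0.001]
force: [-1.3, -1.6, 0.3]
grip_width: -0.0
```

Emit:
{"api": "drive_tool", "payload": {"series": "0.007 0 0 0 0 0 0; 0.014 0 0 0 0 0 0; 0.02 0 0 0 0 0 0"}}

```text
time_s: 12.35
eef_pos: [553.7, 133.1, 96.8]
ee_rot: [-0.001, 0.995, 0.099, -0.001]
force: [-1.6, -2.3, 0.9]
grip_width: 0.001
```

Emit:
{"api": "drive_tool", "payload": {"series": "0.007 0 0 0 0 0 0; 0.014 0 0 0 0 0 0; 0.02 0 0 0 0 0 0"}}

```text
time_s: 12.65
eef_pos: [556.2, 133.6, 96.8]
ee_rot: [-0.001, 0.995, 0.099, -0.001]
force: [-2.6, -2.0, 1.3]
grip_width: 0.0
```

Emit:
{"api": "drive_tool", "payload": {"series": "0.007 0 0 0 0 0 0; 0.014 0 0 0 0 0 0; 0.02 0 0 0 0 0 0"}}

```text
time_s: 12.95
eef_pos: [556.5, 133.7, 96.8]
ee_rot: [-0.001, 0.995, 0.099, -0.004]
force: [-18.6, -6.2, 11.6]
grip_width: 0.002
```

Emit:
{"api": "drive_tool", "payload": {"series": "0.007 0 0 0 0 0 0; 0.014 0 0 0 0 0 0; 0.02 0 0 0 0 0 0"}}

```text
time_s: 13.25
eef_pos: [556.3, 133.7, 96.9]
ee_rot: [-0.0, 0.995, 0.099, -0.008]
force: [-22.1, -6.9, 14.1]
grip_width: -0.002
```

A firm stop at 22 N at (556, 134) matches the predicted home. I'll back straight out, move across to the left drawer and push that.

Emit:
{"api": "drive_tool", "payload": {"series": "-0.05 0 0 0 0 0 0; -0.25 0 0 0 0 0 0; -0.55 0 0 0 0 0 0; -0.85 0 0 0 0 0 0; -0.95 0 0 0 0 0 0; -0.95 -0.25 0 0 0 0 0; -0.95 -0.6 0 0 0 0 0; -0.95 -0.95 0 0 0 0 0; -0.95 -0.95 0 0 0 0 0"}}

```text
time_s: 14.15
eef_pos: [421.2, 226.6, 99.1]
ee_rot: [-0.001, 0.995, 0.101, -0.007]
force: [-0.2, -1.2, -0.2]
grip_width: -0.001
```

Emit:
{"api": "drive_tool", "payload": {"series": "0 -0.15 0 0 0 0 0; 0 -0.3 0 0 0 0 0; 0.05 -0.3 0 0 0 0 0; 0.1 -0.3 0 0 0 0 0; 0.14 -0.3 0 0 0 0 0; 0.18 -0.3 0 0 0 0 0; 0.22 -0.3 0 0 0 0 0; 0.26 -0.3 0 0 0 0 0; 0.3 -0.3 0 0 0 0 0; 0.34 -0.3 0 0 0 0 0; 0.38 -0.3 0 0 0 0 0"}}

```text
time_s: 15.25
eef_pos: [458.7, 271.0, 98.5]
ee_rot: [-0.001, 0.995, 0.101, -0.008]
force: [-2.7, -0.9, 2.3]
grip_width: 0.002
```

Contact. Home should be at about x = 528, which is 71 mm further along the tool.

Emit:
{"api": "drive_tool", "payload": {"series": "0.04 0 0 0 0 0 0; 0.08 0 0 0 0 0 0; 0.12 0 0 0 0 0 0; 0.16 0 0 0 0 0 0; 0.2 0 0 0 0 0 0; 0.24 0 0 0 0 0 0; 0.28 0 0 0 0 0 0; 0.32 0 0 0 0 0 0; 0.36 0 0 0 0 0 0; 0.4 0 0 0 0 0 0; 0.43 0 0 0 0 0 0; 0.46 0 0 0 0 0 0; 0.49 0 0 0 0 0 0; 0.51 0 0 0 0 0 0; 0.53 0 0 0 0 0 0; 0.54 0 0 0 0 0 0; 0.55 0 0 0 0 0 0"}}

```text
time_s: 16.95
eef_pos: [523.4, 284.3, 97.5]
ee_rot: [-0.0, 0.995, 0.101, -0.008]
force: [-3.0, -1.6, 1.9]
grip_width: 0.003
```

Emit:
{"api": "drive_tool", "payload": {"series": "0.007 0 0 0 0 0 0; 0.014 0 0 0 0 0 0; 0.02 0 0 0 0 0 0"}}

```text
time_s: 17.25
eef_pos: [525.7, 284.8, 97.5]
ee_rot: [-0.0, 0.995, 0.101, -0.008]
force: [-3.3, -1.9, 1.4]
grip_width: 0.002
```

Emit:
{"api": "drive_tool", "payload": {"series": "0.007 0 0 0 0 0 0; 0.014 0 0 0 0 0 0; 0.02 0 0 0 0 0 0"}}

```text
time_s: 17.55
eef_pos: [527.0, 285.0, 97.4]
ee_rot: [-0.0, 0.995, 0.101, -0.009]
force: [-12.1, -4.7, 7.8]
grip_width: 0.002
```

A stop at x = 527 against 528 predicted. A last small press, then I'll retreat and lift clear.

Emit:
{"api": "drive_tool", "payload": {"series": "0.007 0 0 0 0 0 0; 0.014 0 0 0 0 0 0; 0.014 0 0 0 0 0 0"}}

```text
time_s: 17.85
eef_pos: [526.8, 284.9, 97.5]
ee_rot: [0.0, 0.995, 0.102, -0.012]
force: [-12.7, -6.2, 8.9]
grip_width: 0.002
```

Emit:
{"api": "drive_tool", "payload": {"series": "-0.05 0 0 0 0 0 0; -0.25 0 0 0 0 0 0; -0.55 0 0 0 0 0 0; -0.85 0 -0.2 0 0 0 0; -0.95 0.2 -0.5 0 0 0 0; -0.95 0.5 -0.8 0 0 0 0; -0.95 0.9 -1 0 0 0 0; -0.95 0.9 -1 0 0 0 0; -0.95 0.9 -1 0 0 0 0"}}

```text
time_s: 18.75
eef_pos: [440.3, 156.0, 220.3]
ee_rot: [0.0, 0.995, 0.101, -0.011]
force: [-0.1, 0.5, 0.3]
grip_width: 0.002
```

Run:
```python
from h import *
p=snap('scene','s2'); q=snap('top','t2')
a=cv2.resize(q['frame'][130:360,100:540,::-1],(800,418)); cv2.imwrite('pics/c4.png',a)
b=p['frame'][60:,150:450,::-1]; cv2.imwrite('pics/c5.png',cv2.resize(b,None,fx=1.4,fy=1.4))
```

```text
(no output)
```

View pics/c4.png

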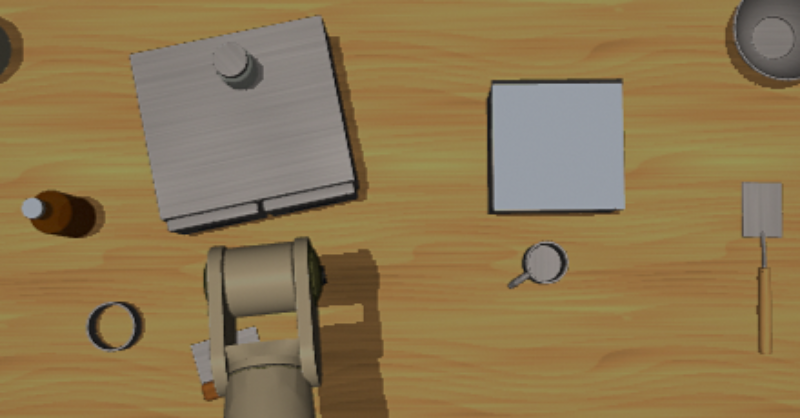

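View pics/c5.png

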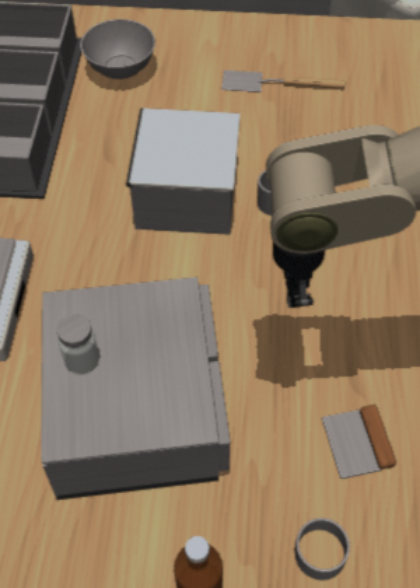

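Both pictures show the two drawer fronts flush in line (top crop, (165, 225) to (355, 190)) and the lid flat on the chest. The jar, mug, bottle, cutter, scraper and spatula are all where they were, and the arm is clear.

```bash
python3 -c "
from h import *
print(ctrl.finish_job(), telemetry.sense()['force'])"
```

```text
the job is handed in; nothing more can be done
the job is handed in; nothing more can be done
```

The chest lid is shut and both drawers are fully home. I pushed each with closed fingertips, slowly, and creeping at the end. The job was handed in at about 19 s on the robot's clock.

- **Lid:** it met a hard stop at z = 140 mm, the height expected for shut, at 11 N. I pressed 1 mm further before lifting off.
- **Drawers:** the right drawer stopped at 22 N and the left at 13 N. The two stop positions line up to about 0.4 mm along the unit's depth, and each was within about 3 mm of where I expected home to be.
- **Final pictures:** the lid lies flat and the drawer fronts are flush. Everything to be left alone stands where it was, and the arm was clear of everything.

No check failed. The force reading fell to zero for a moment just before the lid touched down, so I looked with the camera and pressed on to the firm stop. My last force reading, taken in the hand-in command, did not come back; after the retreat it was about 0.5 N.

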